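# Roll the thick bar to the line

### The job

Two smooth turned bars wait to be measured on the black rubber mat, one on either side of the bright strip let into its middle, the measuring place. Push the side of the thicker bar so that it rolls along the mat and comes to rest centred over the strip and lying along it, without running on past it. Keep the bar on the mat, do not pick it up, and leave the thin bar where it is.

Things in the scene. Friction and masses are not known exactly. Their poses are not given: they have to be found in the camera images.
- thick_bar: the thicker of two plain turned aluminium bars, a solid cylinder 40 mm in diameter, 110 mm long, about 0.37 kg. Origin on its axis at mid length (20 mm above the mat's top); x along the axis, at first within 6 degrees of the strip's direction; y and z turn as it rolls. Starts 100 to 130 mm from the strip, on either side. Let go at 0.05 m/s it rolls on some 4 mm, at 0.1 m/s 15 mm, at 0.2 m/s 60 mm.
- thin_bar: the thinner bar, the same aluminium, 24 mm in diameter and 110 mm long, lying on the mat on the other side of the strip from the thick bar. Origin on its axis at mid length, x along the axis. To be left alone.
- mat: flat black rubber mat, 170 mm (its x) by 320 mm (its y) by 6 mm thick, fixed to the cart top. Origin at the centre of its underside, z up. The bright metal strip, 5 mm wide and 160 mm long, lies flush in the top face along the mat's x axis at y = 0; bars roll along the mat's y. Other things stand clear of the mat all round, up to 70 mm tall.

How it is judged:
By the outcome, as a careful person would: the job done as asked, in the order asked, and still so for the second after the job is handed in, with the robot touching nothing.
It also fails if it takes over 38 s, if anything falls off the work surface, if the arm or the gripper's body presses on something with over 40 N, if the wrist force passes 120 N, or if a joint passes its speed limit or range.

### The arm

A 6-joint arm with a two-finger parallel gripper is mounted at the origin on a cart in front of the work surface, level with it; the furniture and walls round the work are solid. World frame = base frame: x ahead of the robot, y to its left, z up, the work surface at z = 0. Lengths are in mm, angles in rad, forces in N, time in s.
With the tool pointing down it reaches from about 350 to 775 mm from the base axis. Payload 7.3 kg.
Tool frame: the origin (TCP) lies on the centre line of the jaws, within the pads' length; the fingertips stand finger_overhang ahead of it and the grasp point (between the pads) lies 8 mm behind it (finger_overhang is the distance from the TCP to the fingertips, in mm); z points along the fingers, y is the line along which they close (so a half turn about z gives the same grasp; the last joint's range is limited). The gripper opens to 92 mm and grips with 3 to 60 N. Pads are 19 mm wide; open, the fingers measure 130 mm over their backs; the gripper's body (75 mm by 190 mm) begins 47 mm behind the grasp point.
Start: joints at [-1.26, 0.342, 1.524, -0, 1.275, -0.146], TCP at [231.591, -471.182, 210.341] pointing down, gripper open.
Joint ranges: [-2.53, 2.53], [-0.77, 2.02], [0.04, 2.7], [-1, 4.14], [0.28, 2.66], [-3.11, 3.11]. Speed limits (rad/s): [2.57, 2.57, 3.14, 3.14, 3.14, 3.14].

### API

Orientations are given as [roll, pitch, yaw] about the fixed x, y, z axes, in that order (R = Rz(yaw) Ry(pitch) Rx(roll)).
In Python, from plant import get_obs, capture, close_job, finger_overhang gives the robot as it stands.
- The arm moves only by the shell command python3 -m inch 'ROWS'. ROWS is JSON, one flat list of numbers, 7 for each row, row after row: the turn, a rotation vector about the tool's x, y, z scaled (see below), then the shift along the tool's x, y, z scaled (see below), then the closure, from -1 (fully open) to 1 (shut). In form: [ax, ay, az, tx, ty, tz, gripper, ax, ay, az, tx, ty, tz, gripper, ...]. A call has 1 to 10 rows; each row shifts and turns the commanded pose from where the row before left it, along the tool's axes as they then stand; what a row does not reach is not made up. The controller multiplies each number of a shift by 0.8 m and each number of a turn by 1.5 rad. A row lasts 1/12 s, in which the tool goes at most 41.7 mm and 7.16 degrees, less where a joint would pass 70% of its speed; a pose out of reach is approached as far as the arm can. A call with a number of a shift or a turn outside -1 to 1 is refused whole. A call with a gripper value outside its range is refused whole. The fingers move at their own pace and stop on an object; the grip force is fixed at half the most. Time passes only in rows, so rows that do not move let the fingers close. It gives the time, the measured TCP pose, the force, the opening and the grip force at its end, in the units of the state.
- get_obs(): the state, without advancing time (a new reading comes with each control period).
- capture(name): name is "side" or "top" or "wrist"; returns a dict with "image" (384x512x3 uint8, red, green, blue), "mtx" (3x3 intrinsics, pixels), "distortion" ([k1, k2, p1, p2, k3] as OpenCV has them; the pictures are not rectified), "pose" (4x4, takes a point from camera to world coordinates). Camera axes: x right, y up, looking along -z (the intrinsics and any distortion apply to the point x, -y, -z); pixel columns grow to the right and rows downward; lengths in mm; the calibration is good to about 2 mm. A picture is of the moment at which its call begins. There is no depth.
- close_job(): hands the job in; it is judged then, once.
The state is a dict: "time": time; "joint_positions": joint angles; "dq": joint speeds; "tau": joint torques, N m; "tool_pos": TCP position; "tcp_rot": TCP orientation; "contact_force": force on the tool from outside, world axes, zero at the start; "moment": the same for the moment, N m; "grip_width": finger opening in mm; "finger_force": force on a finger pad.
Only numpy, scipy, OpenCV 4.12 (cv2) and the standard library are available. Lean on these libraries where they do the work, as an engineer would, in place of code of your own. Each camera call takes 0.05 s, during which the arm holds its last target. There are 200 camera calls.

## Working session

There is one attempt and no reset: what is moved stays moved. The work goes in short steps, Python scripts to look and compute and a shell command to move; the robot and the scene stay as the last step left them, time stands still between calls to the robot, and variables do not carry over. Pictures are saved under pics/ and viewed, at most 12 in all, crops included, and the job is handed in when it is done.

```bash
mkdir -p pics; ls
python3 - <<'E'
from plant import *
import cv2
o=get_obs();print(o,finger_overhang)
for n in("top","side"):
    c=capture(n);cv2.imwrite(f"pics/{n}0.png",c["image"][:,:,::-1]);print(n,c["mtx"].tolist(),c["distortion"],c["pose"].round(3).tolist())
E
```

```text
pics
{'time': 0.0, 'joint_positions': array([-1.25997975e+00,  3.42709470e-01,  1.52508393e+00, -3.46419397e-05,
        1.27541399e+00, -1.45966801e-01]), 'dq': array([-0.0001711 ,  0.00084454,  0.00067046,  0.00054995,  0.00049735,
       -0.00083724]), 'tau': array([ 1.88195205e-03, -4.31233013e+01, -2.44226950e+01,  7.18786893e-02,
        5.58695721e-02, -1.16204092e-04]), 'tool_pos': array([ 231.43814445, -470.70843494,  209.62852824]), 'tcp_rot': array([-3.13999027e+00, -2.02089077e-04,  4.56793328e-01]), 'contact_force': array([ 0.24465363, -0.25648588,  0.19406555]), 'moment': array([0.04443472, 0.02028272, 0.01857885]), 'finger_force': 0.0, 'grip_width': 91.65670655269618} 11.0
top [[472.34611721669756, 0.0, 254.37960166808918], [0.0, 472.34611721669756, 195.03938128630062], [0.0, 0.0, 1.0]] [-0.05230849  0.          0.          0.          0.        ] [[-0.009, 0.981, -0.195, 361.441], [-1.0, -0.009, -0.0, 13.607], [-0.002, 0.195, 0.981, 923.901], [0.0, 0.0, 0.0, 1.0]]
side [[390.126074808194, 0.0, 257.18558726060303], [0.0, 390.126074808194, 194.98212789901154], [0.0, 0.0, 1.0]] [-0.12990938  0.          0.          0.          0.        ] [[-0.996, 0.05, -0.077, 467.258], [-0.092, -0.627, 0.774, 649.452], [-0.01, 0.778, 0.628, 597.29], [0.0, 0.0, 0.0, 1.0]]
```

View pics/top0.png

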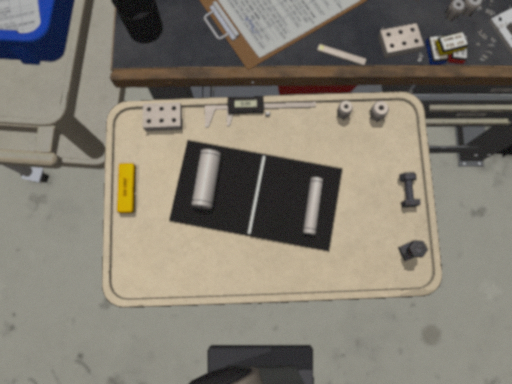

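View pics/side0.png

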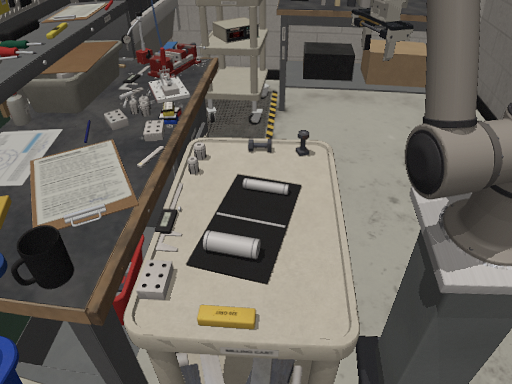

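The top view shows the mat with corners near (188,142), (341,168), (329,249) and (171,221). The strip runs (264,156)-(250,233), the thick bar is at (206,179) and the thin bar at (313,206).

```bash
cat > h.py <<'E'
import numpy as np,cv2
from plant import *
def ray(c,px,z):
    u=cv2.undistortPoints(np.float64(px).reshape(-1,1,2),c["mtx"],np.float64(c["distortion"])).reshape(-1,2)
    d=np.c_[u[:,0],-u[:,1],-np.ones(len(u))]@c["pose"][:3,:3].T; o=c["pose"][:3,3]
    return o+d*((z-o[2])/d[:,2])[:,None]
def measure(poly=((188,142),(341,168),(329,249),(171,221))):
    c=capture("top");im=c["image"];m=np.zeros(im.shape[:2],np.uint8)
    p=np.array(poly,float);p=p.mean(0)+(p-p.mean(0))*.97
    cv2.fillPoly(m,[p.astype(int)],255)
    b=((im.min(2)>75)&(m>0)).astype(np.uint8)
    out=[]
    for k in cv2.findContours(b,0,cv2.CHAIN_APPROX_NONE)[0]:
        if cv2.contourArea(k)<60: continue
        r=cv2.minAreaRect(k);w=min(r[1])
        z=6 if w<7 else (26 if w>15 else 18)
        q=ray(c,cv2.boxPoints(r),z)[:,:2]
        e=[q[1]-q[0],q[2]-q[1]];L=max(e,key=np.linalg.norm);L=L if L[0]>0 else -L
        out.append(("strip" if z==6 else "thick" if z==26 else "thin",q.mean(0).round(1),[round(float(np.linalg.norm(v)),1) for v in e],round(float(np.degrees(np.arctan2(L[1],L[0]))),2)))
    return c,out
def rel(out):
    d={k[0]:k for k in out};s=d["strip"];a=np.radians(s[3])
    x=np.array([np.cos(a),np.sin(a)]);y=np.array([-x[1],x[0]])
    for n in("thick","thin"):
        v=d[n][1]-s[1];print(n,"mat xy",(v@x).round(1),(v@y).round(1),"ang",round(d[n][3]-s[3],2))
E
python3 - <<'E'
from h import *
c,o=measure()
for k in o:print(k)
rel(o)
print(ray(c,[(188,142),(341,168),(329,249),(171,221)],6).round(1))
E
```

```text
('thin', array([521.7, -99.7]), [115.1, 24.8], -9.7)
('strip', array([546.7,  10.2]), [161.4, 9.7], -11.31)
('thick', array([576.6, 109. ]), [117.9, 40.4], -8.73)
thick mat xy 9.9 102.7 ang 2.58
thin mat xy -3.0 -112.7 ang 1.61
[[ 654.6  147.7    6. ]
 [ 597.4 -160.4    6. ]
 [ 435.6 -130.     6. ]
 [ 493.1  178.1    6. ]]
```

```bash
python3 -m inch '[0,0,-0.0763,0,0,0,-0.2, 0,0,-0.0763,0,0,0,-0.2, 0,0,-0.0763,0,0,0,-0.2, 0,0,-0.0763,0,0,0,-0.2, 0,0,-0.0763,0,0,0,-0.2, 0,0,-0.0763,0,0,0,-0.2, 0,0,-0.0763,0,0,0,-0.2, 0,0,-0.0763,0,0,0,-0.2, 0,0,0,0.0425,0.014,0,-0.2, 0,0,0,0.0425,0.014,0,-0.2]'
python3 -m inch '[0,0,0,0.0425,0.014,0,-0.2, 0,0,0,0.0425,0.014,0,-0.2, 0,0,0,0.0425,0.014,0,-0.2, 0,0,0,0.0425,0.014,0,-0.2, 0,0,0,0.0425,0.014,0,-0.2, 0,0,0,0.0425,0.014,0,-0.2, 0,0,0,0.0425,0.014,0,-0.2, 0,0,0,0.0425,0.014,0,-0.2, 0,0,0,0.0425,0.014,0,-0.2, 0,0,0,0.0425,0.014,0,-0.2]'
python3 -m inch '[0,0,0,0.0425,0.014,0,-0.2, 0,0,0,0.0425,0.014,0,-0.2, 0,0,0,0.0425,0.014,0,-0.2, 0,0,0,0.0425,0.014,0,-0.2, 0,0,0,0.0425,0.014,0,-0.2, 0,0,0,0.0425,0.014,0,-0.2, 0,0,0,0.0425,0.014,0,-0.2, 0,0,0,0,0,0,-0.2, 0,0,0,0,0,0,-0.2]'
```

```text
time: 0.98
tool_pos: [266.5, -408.9, 209.6]
tcp_rot: [-3.141, -0.001, 1.37]
contact_force: [-0.0, -0.3, -0.5]
grip_width: 55.4
finger_force: 0.0
time: 1.82
tool_pos: [444.2, -95.9, 210.3]
tcp_rot: [3.142, 0.0, 1.372]
contact_force: [-0.4, -0.5, 0.1]
grip_width: 55.2
finger_force: 0.0
time: 2.57
tool_pos: [567.6, 121.8, 209.3]
tcp_rot: [-3.14, 0.001, 1.375]
contact_force: [-0.2, -0.0, -0.9]
grip_width: 54.8
finger_force: 0.0
```

```bash
python3 -m inch '[0,0,0,0.0213,0.007,0.03,-0.2, 0,0,0,0.0213,0.007,0.03,-0.2, 0,0,0,0,0,0.03,-0.2, 0,0,0,0,0,0,-0.2, 0,0,0,0,0,0,-0.2]'
python3 - <<'E'
from h import *
c=capture("wrist");cv2.imwrite("pics/w1.png",c["image"][:,:,::-1])
o=get_obs();print(o["tool_pos"],c["pose"].round(2).tolist())
E
```

```text
time: 2.98
tool_pos: [584.1, 150.3, 137.5]
tcp_rot: [-3.138, 0.002, 1.372]
contact_force: [0.4, -0.5, 0.7]
grip_width: 55.1
finger_force: 0.0
[585.25347971 150.37705766 139.15473844] [[0.98, 0.19, 0.06, 598.69], [-0.2, 0.94, 0.27, 222.7], [-0.0, -0.28, 0.96, 310.97], [0.0, 0.0, 0.0, 1.0]]
```

View pics/w1.png

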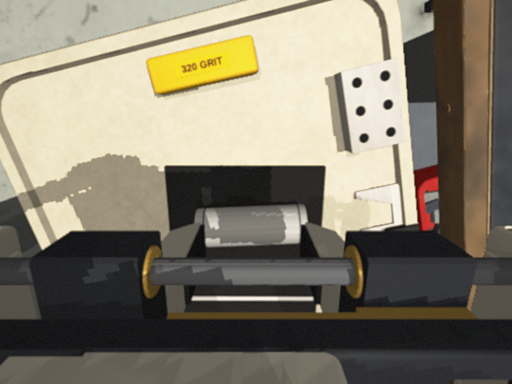

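The wrist view shows the bar at about (253,225), from x = 196 to 306. The mat's +y edge is at row 167 and the strip at row 298.

Run:
```python
from h import *
c=capture("wrist")
print(ray(c,[(200,226),(303,226),(253,205),(253,247)],26).round(1))
print(ray(c,[(195,298),(313,298),(166,167),(324,166)],6).round(1))
```

```text
[[522.3 117.2  26. ]
 [627.1  95.9  26. ]
 [580.8 128.8  26. ]
 [571.5  82.8  26. ]]
[[488.3  21.1   6. ]
 [626.7  -6.9   6. ]
 [498.3 181.5   6. ]
 [661.  149.6   6. ]]
```

```bash
python3 -m inch '[0,0,0,0.0075,0,0.02,-0.2, 0,0,0,0,0,0.025,-0.2, 0,0,0,0,0,0.025,-0.2, 0,0,0,0,0,0.025,-0.2, 0,0,0,0,0,0.025,-0.2, 0,0,0,0,0,0.018,-0.2, 0,0,0,0,0,0,-0.2, 0,0,0,0,0,0,-0.2, 0,0,0,0,0,0,-0.2]'
python3 - <<'E'
from h import *
o=get_obs();p=o["tool_pos"];print(p,o["tcp_rot"],o["contact_force"])
v=p[:2]-[546.7,10.2];a=np.radians(-11.31);print("TCP mat xy",v@[np.cos(a),np.sin(a)],v@[-np.sin(a),np.cos(a)])
c,o=measure()
for k in o:print(k)
cv2.imwrite("pics/t2.png",cv2.resize(c["image"][90:310,90:450,::-1],None,fx=2,fy=2))
E
```

```text
time: 3.83
tool_pos: [587.8, 157.1, 30.1]
tcp_rot: [3.138, -0.001, 1.372]
contact_force: [-0.3, -0.9, 0.3]
grip_width: 55.0
finger_force: 0.0
[587.84769582 157.10067184  30.06881335] [ 3.13826360e+00 -1.00512337e-03  1.37196130e+00] [-0.26655283 -0.85403927  0.26085889]
TCP mat xy 11.538864085044327 152.11770072144265
('thin', array([521.6, -99.7]), [116.0, 26.5], -9.69)
('thin', array([550.9, 154.8]), [72.2, 17.8], 1.32)
('strip', array([546.7,  10.2]), [161.4, 10.7], -11.57)
('thick', array([576.9, 107.6]), [117.5, 39.2], -8.61)
```

View pics/t2.png

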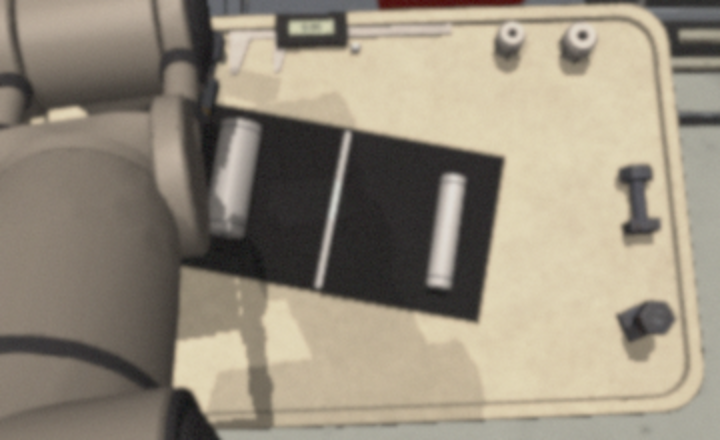

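The thick bar (crop about (235,178)) and thin bar (447,230) haven't moved, and the gripper stands behind the thick bar. I'm starting the slow push now.

```bash
python3 -m inch '[0,0,0,-0.003,0,0.003,-0.2, 0,0,0,-0.003,0,0.002,-0.2, 0,0,0,-0.003,0,0,-0.2, 0,0,0,-0.003,0,0,-0.2, 0,0,0,-0.003,0,0,-0.2, 0,0,0,-0.003,0,0,-0.2, 0,0,0,-0.003,0,0,-0.2, 0,0,0,-0.003,0,0,-0.2, 0,0,0,-0.003,0,0,-0.2, 0,0,0,-0.003,0,0,-0.2]'
python3 -m inch '[0,0,0,-0.003,0,0,-0.2, 0,0,0,-0.003,0,0,-0.2, 0,0,0,-0.003,0,0,-0.2, 0,0,0,-0.003,0,0,-0.2, 0,0,0,-0.003,0,0,-0.2, 0,0,0,-0.003,0,0,-0.2, 0,0,0,-0.003,0,0,-0.2, 0,0,0,-0.003,0,0,-0.2, 0,0,0,-0.003,0,0,-0.2, 0,0,0,-0.003,0,0,-0.2]'
cat > chk.py <<'E'
from h import *
import sys
o=get_obs();p=o["tool_pos"];print(p,o["contact_force"])
v=p[:2]-[546.7,10.2];a=np.radians(-11.31);print("TCP mat xy",v@[np.cos(a),np.sin(a)],v@[-np.sin(a),np.cos(a)])
c,o=measure()
for k in o:print(k)
s=capture("side")["image"]
cv2.imwrite(sys.argv[1],np.vstack([cv2.resize(c["image"][130:260,160:350],None,fx=2,fy=2),cv2.resize(s[165:295,180:370],None,fx=2,fy=2)])[:,:,::-1])
E
python3 chk.py pics/t3.png
```

```text
time: 4.72
tool_pos: [581.7, 133.5, 23.9]
tcp_rot: [3.142, 0.0, 1.372]
contact_force: [-0.7, -0.7, 0.2]
grip_width: 55.1
finger_force: 0.0
time: 5.55
tool_pos: [578.7, 111.4, 27.2]
tcp_rot: [3.137, -0.003, 1.373]
contact_force: [-5.8, 6.0, 22.9]
grip_width: 54.8
finger_force: 11.7
[578.66288476 111.3684234   27.20217474] [-5.84776633  5.99317347 22.87631339]
TCP mat xy 11.501302636083492 105.47225195772566
('thin', array([521.6, -99.7]), [116.0, 26.6], -9.42)
('strip', array([546.7,  10.1]), [161.3, 10.7], -10.98)
('thick', array([561.4, 113.7]), [159.2, 95.2], -8.53)
```

View pics/t3.png

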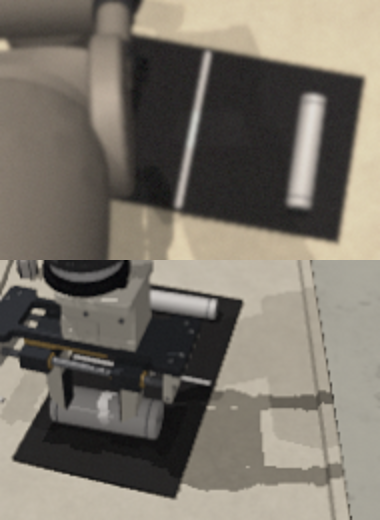

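Run:
```python
from h import *
s=capture("side")
cv2.imwrite("pics/s4.png",cv2.resize(s["image"][165:295,170:300,::-1],None,fx=4.5,fy=4.5,interpolation=2))
```

```text
(no output)
```

View pics/s4.png

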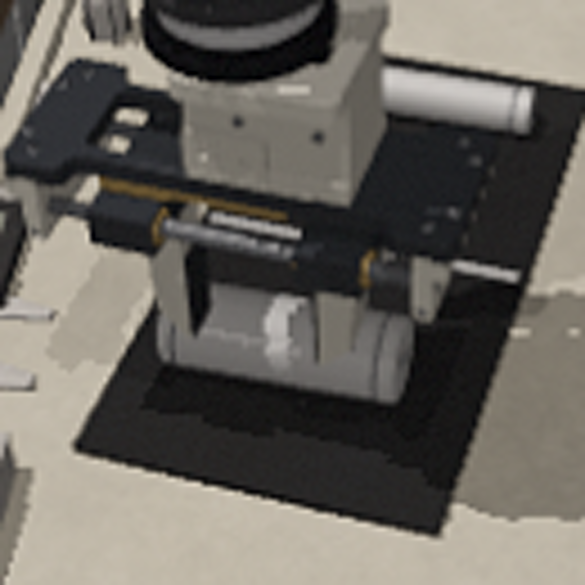

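The crop shows the fingers, with tips near (200,335) and (335,362), in front of the bar, whose lower edge runs (165,370)-(400,400). I'll project both to check whether the bar has moved.

Run:
```python
from h import *
s=capture("side");a=np.radians(-11.31);X=np.array([np.cos(a),np.sin(a),0]);Y=np.array([-np.sin(a),np.cos(a),0]);O=np.array([546.7,10.2,0])
T=np.linalg.inv(s["pose"])
def pr(mx,my,z):
    p=T[:3,:3]@(O+X*mx+Y*my+[0,0,z])+T[:3,3];p=p*[1,-1,-1]
    q=cv2.projectPoints(p.reshape(1,3),np.zeros(3),np.zeros(3),s["mtx"],np.float64(s["distortion"]))[0].ravel()
    return ((q-[170,165])*4.5).round()
print("tips (back face)",[pr(11.5+k,105.5+9.5,16) for k in(-46,-27,27,46)])
for my in(102,90,76):
    print(my,[pr(10+k,my+20*np.cos(t),26+20*np.sin(t)) for k in(-55,55) for t in(-.9,2.2)])
o=get_obs();print(o["contact_force"],o["moment"],o["tau"].round(1),o["finger_force"],o["tool_pos"])
```

```text
tips (back face) [array([359., 414.]), array([318., 405.]), array([205., 380.]), array([166., 371.])]
102 [array([383., 426.]), array([398., 338.]), array([153., 375.]), array([166., 290.])]
90 [array([390., 407.]), array([405., 320.]), array([162., 357.]), array([176., 273.])]
76 [array([399., 385.]), array([414., 298.]), array([174., 336.]), array([187., 253.])]
[-4.98409457  4.18508697 21.17193028] [0.45798807 0.45623944 0.07248556] [ -3.1 -41.1 -15.8  -0.8  -1.2   0.1] 10.585961602628231 [578.59330417 111.08098882  27.32521006]
```

```bash
python3 -m inch '[0,0,0,0,0,-0.006,-0.2, 0,0,0,0,0,-0.006,-0.2, 0,0,0,0,0,0,-0.2]'
python3 - <<'E'
from h import *
o=get_obs();print(o["contact_force"])
s=capture("side");w=capture("wrist")
cv2.imwrite("pics/s5.png",np.hstack([cv2.resize(s["image"][185:275,180:290],(488,400),interpolation=2),cv2.resize(w["image"][100:340,160:350],(312,400))])[:,:,::-1])
E
```

```text
time: 6.0
tool_pos: [577.3, 110.1, 34.3]
tcp_rot: [3.14, -0.0, 1.372]
contact_force: [0.7, 0.0, -0.1]
grip_width: 55.2
finger_force: 0.0
[ 0.70286699  0.03798948 -0.14059079]
```

View pics/s5.png

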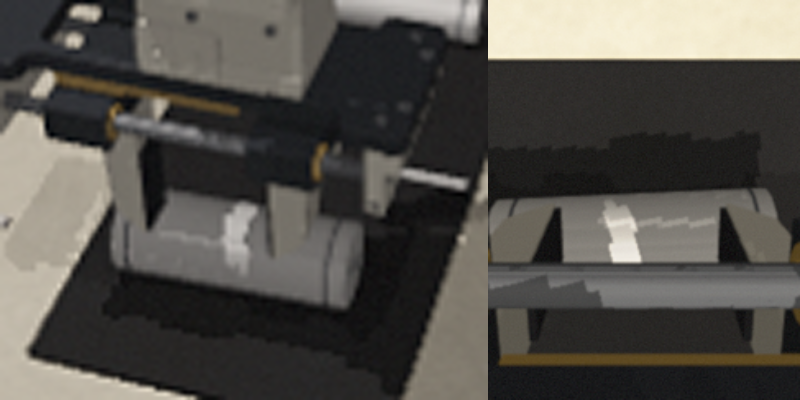

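The fingertips, at about (145,225) and (290,258) in the crop, ride on top of the bar, so the tips are higher than the stated overhang implies. I'll work out the tip height from the side view.

Run:
```python
from h import *
s=capture("side");p=get_obs()["tool_pos"]
a=np.radians(-11.31);X=np.array([np.cos(a),np.sin(a)]);Y=np.array([-np.sin(a),np.cos(a)])
px=[(212.7,235.7),(245.4,243.1)]
A=ray(s,px,0);B=ray(s,px,100)
for off in(9.5,0):
    t=((p[:2]+off*Y-A[:,:2])@Y)/((B-A)[:,:2]@Y);q=A+t[:,None]*(B-A);print(off,q.round(1),((q[:,:2]-p[:2])@X).round(1))
# bar: lower silhouette & ends, ends of visible bar
e=np.array([(112,262),(340,305)])/4.44+[180,185]
for z in(10,14):
    g=ray(s,e,z)[:,:2]-[546.7,10.2];print(z,(g@X).round(1),(g@Y).round(1))
c,o=measure()
print(finger_overhang,p)
```

```text
9.5 [[610.3 113.   52.5]
 [543.7 126.3  51.1]] [ 32.4 -35.5]
0 [[613.  102.7  42.1]
 [545.1 116.3  40.7]] [ 37.1 -32.1]
10 [ 67.3 -43.2] [101.7  97.8]
14 [ 65.5 -44.3] [105.1 101.3]
11.0 [576.62380025 110.00923384  32.98744039]
```

```bash
python3 -m inch '[0,0,0,0,0,-0.0125,-0.2, 0,0,0,0,0,-0.0125,-0.2, 0,0,0,0.022,0,0,-0.2, 0,0,0,0.022,0,0,-0.2, 0,0,0,0,0,0.015,-0.2, 0,0,0,0,0,0.015,-0.2, 0,0,0,0,0,0.01,-0.2, 0,0,0,0,0,0.01,-0.2, 0,0,0,0,0,0,-0.2, 0,0,0,0,0,0,-0.2]'
python3 - <<'E'
from h import *
s=capture("side");p=get_obs()["tool_pos"];print(p, (p[:2]-[546.7,10.2])@[.196,.981])
cv2.imwrite("pics/s6.png",cv2.resize(s["image"][185:275,180:300,::-1],(800,600),interpolation=2))
c,o=measure()
for k in o:print(k)
E
```

```text
time: 7.03
tool_pos: [583.6, 144.3, 13.0]
tcp_rot: [-3.14, 0.001, 1.372]
contact_force: [1.1, 1.0, -0.3]
grip_width: 55.1
finger_force: 0.0
[584.01368564 144.36048989  13.51039416] 138.9249229638371
('thin', array([521.7, -99.8]), [116.3, 26.6], -9.42)
('strip', array([546.7,  10.2]), [161.4, 10.7], -11.57)
('thick', array([574.7,  95. ]), [118.1, 38.6], -8.51)
('thick', array([577.9, 145.1]), [32.2, 135.0], 6.35)
```

View pics/s6.png

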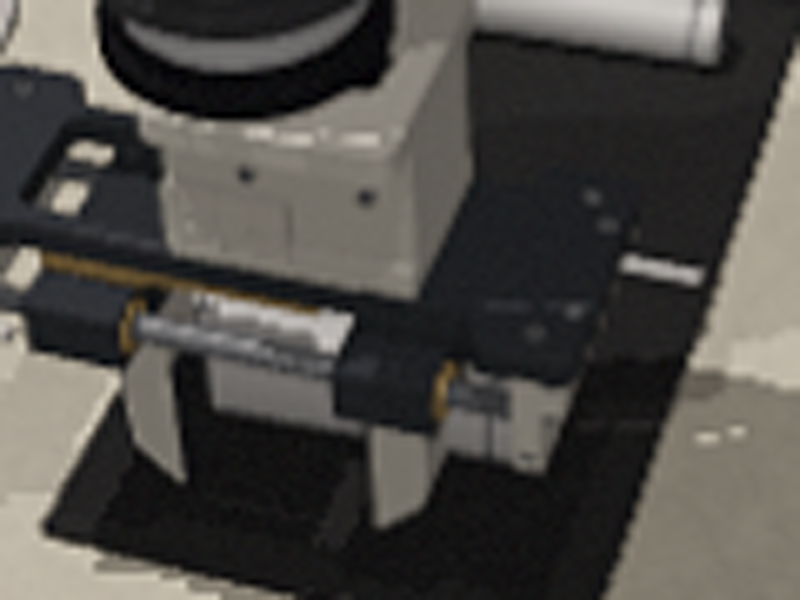

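The bar now lies free near mat y = 89, and the bevelled fingertips show at (185,485) and (375,528). I'll get their height.

Run:
```python
from h import *
s=capture("side");p=get_obs()["tool_pos"]
a=np.radians(-11.31);X=np.array([np.cos(a),np.sin(a)]);Y=np.array([-np.sin(a),np.cos(a)])
px=np.array([(185,485),(375,528)])/6.667+[180,185]
A=ray(s,px,0);B=ray(s,px,100)
for off in(9.5,0,-9.5):
    t=((p[:2]+off*Y-A[:,:2])@Y)/((B-A)[:,:2]@Y);q=A+t[:,None]*(B-A);print(off,q.round(1)[:,2],((q[:,:2]-p[:2])@X).round(1))
```

```text
9.5 [25.8 25.9] [ 30.5 -28.4]
0 [14.1 14.2] [ 35.6 -24.6]
-9.5 [2.4 2.5] [ 40.6 -20.8]
```

```bash
python3 -m inch '[0,0,0,0,0,0.003,-0.2, 0,0,0,0,0,0.003,-0.2, 0,0,0,-0.004,0,0,-0.2, 0,0,0,-0.004,0,0,-0.2, 0,0,0,-0.004,0,0,-0.2, 0,0,0,-0.004,0,0,-0.2, 0,0,0,-0.003,0,0,-0.2, 0,0,0,-0.003,0,0,-0.2, 0,0,0,-0.003,0,0,-0.2, 0,0,0,-0.003,0,0,-0.2]'
python3 -m inch '[0,0,0,-0.003,0,0,-0.2, 0,0,0,-0.003,0,0,-0.2, 0,0,0,-0.003,0,0,-0.2, 0,0,0,-0.003,0,0,-0.2, 0,0,0,-0.003,0,0,-0.2]'
python3 - <<'E'
from h import *
p=get_obs()["tool_pos"];print(p, (p[:2]-[546.7,10.2])@[.196,.981])
for k in measure()[1]:print(k)
E
```

```text
time: 8.02
tool_pos: [579.5, 122.5, 8.8]
tcp_rot: [3.141, 0.0, 1.372]
contact_force: [0.5, 0.9, 1.1]
grip_width: 55.2
finger_force: 0.4
time: 8.43
tool_pos: [577.1, 110.8, 8.7]
tcp_rot: [3.142, 0.0, 1.372]
contact_force: [-0.4, -0.5, -0.0]
grip_width: 55.0
finger_force: 0.2
[577.07306832 110.77724713   8.69082952] 104.61940082504476
('thin', array([521.6, -99.9]), [116.0, 26.6], -9.92)
('strip', array([546.7,  10.2]), [161.4, 10.7], -11.57)
('thin', array([587.3,  63.5]), [83.3, 16.4], -2.87)
('thick', array([561.3, 113.4]), [159.2, 95.7], -8.53)
```

```bash
python3 -m inch '[0,0,0,-0.003,0,0,-0.2, 0,0,0,-0.003,0,0,-0.2, 0,0,0,-0.003,0,0,-0.2, 0,0,0,-0.003,0,0,-0.2, 0,0,0,-0.003,0,0,-0.2, 0,0,0,-0.003,0,0,-0.2, 0,0,0,-0.003,0,0,-0.2, 0,0,0,-0.003,0,0,-0.2, 0,0,0,-0.003,0,0,-0.2, 0,0,0,-0.003,0,0,-0.2]'
python3 -m inch '[0,0,0,-0.003,0,0,-0.2, 0,0,0,-0.003,0,0,-0.2, 0,0,0,-0.003,0,0,-0.2, 0,0,0,-0.003,0,0,-0.2, 0,0,0,-0.003,0,0,-0.2, 0,0,0,-0.002,0,0,-0.2, 0,0,0,-0.001,0,0,-0.2, 0,0,0,0,0,0,-0.2, 0,0,0,0,0,0,-0.2]'
python3 chk.py pics/t7.png
```

```text
time: 9.32
tool_pos: [572.4, 87.2, 8.7]
tcp_rot: [3.141, 0.0, 1.372]
contact_force: [0.8, 1.4, 0.5]
grip_width: 55.1
finger_force: 0.1
time: 10.07
tool_pos: [569.6, 73.3, 8.7]
tcp_rot: [3.142, 0.0, 1.372]
contact_force: [-0.0, -0.5, 0.2]
grip_width: 54.7
finger_force: 0.0
[569.55783319  73.32782073   8.69070808] [-0.01707984 -0.54703262  0.22199151]
TCP mat xy 10.033487058807138 66.38472283723792
('thin', array([521.7, -99.9]), [115.7, 26.0], -9.34)
('thick', array([555.8,  82.1]), [160.0, 160.4], 79.05)
('thin', array([641. , 110.7]), [66.2, 14.6], 89.4)
```

View pics/t7.png

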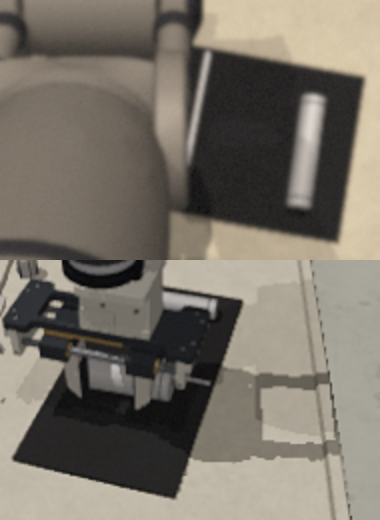

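The fingers are behind the bar and push it cleanly now. I'll push 10 mm more, back off and measure.

```bash
python3 -m inch '[0,0,0,-0.002,0,0,-0.2, 0,0,0,-0.002,0,0,-0.2, 0,0,0,-0.002,0,0,-0.2, 0,0,0,-0.002,0,0,-0.2, 0,0,0,-0.002,0,0,-0.2, 0,0,0,-0.0015,0,0,-0.2, 0,0,0,-0.001,0,0,-0.2, 0,0,0,-0.0005,0,0,-0.2, 0,0,0,0,0,0,-0.2, 0,0,0,0,0,0,-0.2]'
python3 - <<'E'
from h import *
p=get_obs()["tool_pos"];print((p[:2]-[546.7,10.2])@[.196,.981])
E
python3 -m inch '[0,0,0,0.02,0,0,-0.2, 0,0,0,0.03,0,0,-0.2, 0,0,0,0.02,0,0,-0.2, 0,0,0,0,0,0,-0.2, 0,0,0,0,0,0,-0.2]'
python3 - <<'E'
from h import *
p=get_obs()["tool_pos"];print((p[:2]-[546.7,10.2])@[.196,.981])
for k in measure()[1]:print(k)
try: rel(measure()[1])
except Exception as e:print(e)
E
```

```text
time: 11.0
tool_pos: [567.5, 63.1, 8.7]
tcp_rot: [3.142, 0.0, 1.372]
contact_force: [0.7, -0.1, 0.0]
grip_width: 55.6
finger_force: 0.0
55.98661153720645
time: 11.42
tool_pos: [578.4, 118.7, 8.6]
tcp_rot: [-3.142, 0.0, 1.374]
contact_force: [0.5, -0.9, -0.2]
grip_width: 54.9
finger_force: 0.0
112.63571916344554
('thin', array([ 521.6, -100. ]), [116.0, 26.5], -9.69)
('thick', array([546.9,  30.5]), [158.2, 51.7], -10.66)
('thick', array([562.3, 118.6]), [159.1, 85.1], -8.53)
'strip'
```

```bash
cat > bar.py <<'E'
from h import *
c=capture("top");im=c["image"];m=np.zeros(im.shape[:2],np.uint8)
cv2.fillPoly(m,[np.array([(215,152),(338,172),(327,246),(200,222)])],255)
b=((im.min(2)>75)&(m>0)).astype(np.uint8)
b=cv2.morphologyEx(b,cv2.MORPH_OPEN,np.ones((9,9),np.uint8))
a=np.radians(-11.31);X=np.array([np.cos(a),np.sin(a)]);Y=np.array([-X[1],X[0]])
for k in cv2.findContours(b,0,cv2.CHAIN_APPROX_NONE)[0]:
    r=cv2.minAreaRect(k)
    if min(r[1])<8: continue
    z=26 if min(r[1])>14 else 18
    q=ray(c,cv2.boxPoints(r),z)[:,:2];e=[q[1]-q[0],q[2]-q[1]];L=max(e,key=np.linalg.norm)
    v=q.mean(0)-[546.7,10.2]
    print(z,"mat xy",(v@X).round(1),(v@Y).round(1),[np.linalg.norm(t).round(1) for t in e],"ang rel",((np.degrees(np.arctan2(L[1],L[0]))+90+11.31)%180-90).round(2))
E
python3 bar.py
python3 - <<'E'
from h import *
c=capture("top");cv2.imwrite("pics/t8.png",cv2.resize(c["image"][130:260,170:350,::-1],None,fx=4,fy=4,interpolation=2))
E
```

```text
18 mat xy -23.2 82.7 [np.float64(21.7), np.float64(51.8)] ang rel 11.67
18 mat xy -3.5 -112.7 [np.float64(114.6), np.float64(26.5)] ang rel 1.62
26 mat xy 10.4 19.3 [np.float64(109.8), np.float64(50.9)] ang rel 2.04
```

View pics/t8.png

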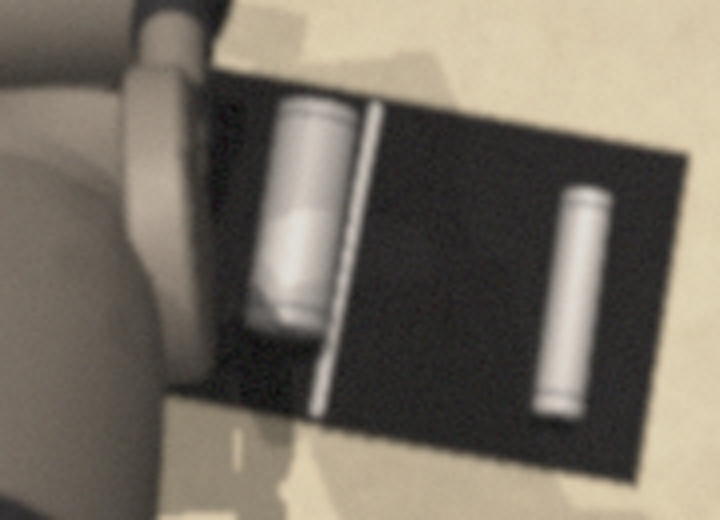

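The crop shows the bar at about (303,216), still skewed some 2-3° to the strip (375,105)-(317,412). Slow pushing has so little resistance that it doesn't turn the bar. A brisker, wider two-finger nudge should square it, so I'll get its true position first.

```bash
python3 - <<'E'
from h import *
c=capture("top")
a=np.radians(-11.31);X=np.array([np.cos(a),np.sin(a)]);Y=np.array([-X[1],X[0]])
P=np.array([(282,102),(355,107),(325,333),(250,323),])/4+[170,130]
v=ray(c,P,26)[:,:2]-[546.7,10.2];print((v@X).round(1),(v@Y).round(1),(v@Y).mean())
# row-wise edges (bright run) for the bar, above-threshold midpoints
im=c["image"].min(2).astype(float);mid=[]
for r in range(162,178):
    w=[x for x in range(228,275) if im[r,x]>80]
    runs=np.split(w,np.where(np.diff(w)>1)[0]+1);R=max(runs,key=len);mid.append((R[0]+R[-1])/2) ; print(r,R[0],R[-1],end=' | ')
E
python3 -m inch '[0,0,0,-0.02,0,0,-0.83, 0,0,0,-0.02,0,0,-0.83, 0,0,0,0,0,0,-0.83, 0,0,0,0,0,0,-0.83, 0,0,0,0,0,0,-0.83]'
```

```text
[ 65.3  69.5 -43.8 -45.8] [44.   8.2  1.4 37.8] 22.866589059633924
162 239 258 | 163 239 258 | 164 238 258 | 165 238 258 | 166 238 257 | 167 238 257 | 168 238 257 | 169 237 257 | 170 238 257 | 171 237 263 | 172 237 262 | 173 237 262 | 174 237 262 | 175 237 262 | 176 237 262 | 177 236 261 | time: 12.08
tool_pos: [572.4, 86.7, 8.8]
tcp_rot: [3.141, -0.0, 1.372]
contact_force: [0.6, 0.4, 0.2]
grip_width: 82.1
finger_force: 0.0
```

```bash
python3 -m inch '[0,0,0,-0.01,0,0,-0.83, 0,0,0,-0.01,0,0,-0.83, 0,0,0,-0.01,0,0,-0.83, 0,0,0,-0.006,0,0,-0.83, 0,0,0,0,0,0,-0.83, 0,0,0,0,0,0,-0.83, 0,0,0,0,0,0,-0.83]'
python3 -m inch '[0,0,0,0.03,0,0,-0.83, 0,0,0,0.03,0,0,-0.83, 0,0,0,0,0,0,-0.83, 0,0,0,0,0,0,-0.83]'
cat > edges.py <<'E'
from h import *
c=capture("top");p=get_obs()["tool_pos"];print("TCP my",((p[:2]-[546.7,10.2])@[.196,.981]).round(1))
a=np.radians(-11.31);X=np.array([np.cos(a),np.sin(a)]);Y=np.array([-X[1],X[0]])
im=c["image"].min(2).astype(float);L=[];R=[]
# rows across the bar: widest bright run between x=225 and 295
for r in range(160,212):
    w=np.array([x for x in range(222,296) if im[r,x]>80])
    if len(w)<12: continue
    k=max(np.split(w,np.where(np.diff(w)>1)[0]+1),key=len)
    if 17<=len(k)<=23: L.append((k[0]-.5,r));R.append((k[-1]+.5,r))
for n,e in(("L",L),("R",R)):
    v=ray(c,e,26)[:,:2]-[546.7,10.2];s=np.polyfit(v@X,v@Y,1);print(n,len(e),"ang",np.degrees(np.arctan(s[0])).round(2),"my at mx10",np.polyval(s,10).round(1),"rms",np.std(v@Y-np.polyval(s,v@X)).round(2))
cv2.imwrite("pics/e.png",cv2.resize(c["image"][130:260,170:350,::-1],None,fx=4,fy=4,interpolation=2))
E
python3 edges.py; python3 bar.py
```

```text
time: 12.67
tool_pos: [566.6, 58.4, 8.7]
tcp_rot: [3.142, 0.0, 1.372]
contact_force: [-0.6, 1.1, 0.5]
grip_width: 84.5
finger_force: 0.0
time: 13.0
tool_pos: [576.0, 106.7, 8.6]
tcp_rot: [3.142, 0.0, 1.375]
contact_force: [0.1, 0.1, 0.1]
grip_width: 84.1
finger_force: 0.0
TCP my 99.5
L 52 ang 1.61 my at mx10 27.1 rms 1.26
R 52 ang 0.57 my at mx10 -12.2 rms 0.68
18 mat xy -3.5 -112.8 [np.float64(114.4), np.float64(26.3)] ang rel 1.98
26 mat xy 10.5 7.8 [np.float64(110.9), np.float64(41.4)] ang rel 1.3
26 mat xy 7.0 78.3 [np.float64(33.6), np.float64(112.1)] ang rel 11.5
```

```bash
python3 -m inch '[0,0,0,-0.025,0,0,-0.83, 0,0,0,-0.025,0,0,-0.83, 0,0,0,-0.005,0,0,-0.83, 0,0,0,-0.005,0,0,-0.83, 0,0,0,-0.005,0,0,-0.83, 0,0,0,-0.005,0,0,-0.83, 0,0,0,-0.005,0,0,-0.83, 0,0,0,-0.004,0,0,-0.83, 0,0,0,0,0,0,-0.83, 0,0,0,0,0,0,-0.83]'
python3 -m inch '[0,0,0,0,0,0,-0.83, 0,0,0,0.03,0,0,-0.83, 0,0,0,0.03,0,0,-0.83, 0,0,0,0,0,0,-0.83, 0,0,0,0,0,0,-0.83]'
python3 edges.py; python3 bar.py
```

```text
time: 13.93
tool_pos: [563.5, 43.6, 8.7]
tcp_rot: [-3.142, 0.0, 1.372]
contact_force: [-0.0, -0.1, 0.7]
grip_width: 84.1
finger_force: 0.0
time: 14.35
tool_pos: [572.9, 91.7, 8.6]
tcp_rot: [-3.142, 0.0, 1.375]
contact_force: [-0.3, -0.7, 0.8]
grip_width: 84.2
finger_force: 0.0
TCP my 84.3
L 52 ang 2.07 my at mx10 18.4 rms 1.44
R 52 ang 0.34 my at mx10 -20.6 rms 0.66
26 mat xy -42.9 83.8 [np.float64(29.2), np.float64(74.5)] ang rel 11.69
18 mat xy -3.5 -112.8 [np.float64(113.9), np.float64(26.0)] ang rel 1.84
26 mat xy 10.7 -0.9 [np.float64(110.8), np.float64(40.8)] ang rel 0.72
26 mat xy 2.6 64.4 [np.float64(55.3), np.float64(117.7)] ang rel 11.21
```

```bash
python3 -m inch '[0,0,0,0.03,0,-0.01,-0.83, 0,0,0,0.02,0,-0.04,-0.83, 0,0,0,0,0,-0.05,-0.83, 0,0,0,0,0,-0.05,-0.83, 0,0,0,0.03,0,0,-0.83, 0,0,0,0.04,0,0,-0.83, 0,0,0,0.04,0,0,-0.83, 0,0,0,0,0,0,-0.83, 0,0,0,0,0,0,-0.83]'
python3 edges.py; python3 bar.py
```

```text
time: 15.2
tool_pos: [598.0, 216.5, 128.3]
tcp_rot: [-3.141, 0.001, 1.374]
contact_force: [0.8, -0.9, 0.2]
grip_width: 83.9
finger_force: 0.0
TCP my 211.4
L 52 ang 0.57 my at mx10 19.3 rms 0.67
R 52 ang 0.16 my at mx10 -20.8 rms 0.7
18 mat xy -3.5 -112.8 [np.float64(114.5), np.float64(26.5)] ang rel 1.89
26 mat xy 10.4 -0.7 [np.float64(111.7), np.float64(41.3)] ang rel -0.07
```

View pics/e.png

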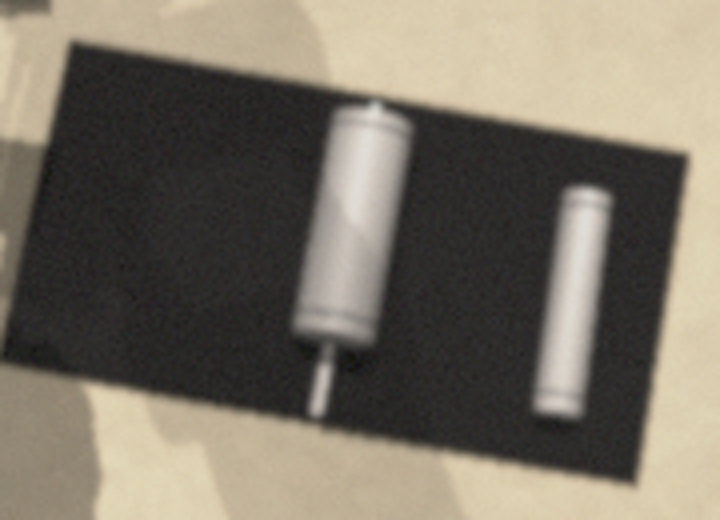

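The bar lies over the strip: its ends are at about (372,112) and (333,335), and the strip shows beyond both. It is about 0.7 mm off centre across the strip and within 1° of it. The thin bar hasn't moved and the arm is clear.

```bash
python3 -c "from plant import *;print(close_job())"
```

```text
the job is handed in; nothing more can be done
None
```

The thick bar rests over the strip, about 1 mm off centre across it, within 1° of its direction and about 10 mm off mid-length along it; the thin bar did not move, and I handed the job in at about 15 s, though my first push rode up on top of the bar with about 23 N before I backed off and lowered the fingers.

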